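# Test the stop button of the slide loader and reset it

### The job

Do the stop-button check on the slide loader's control station: press the big mushroom button straight in until it latches, take the finger off so that it stays in by itself, then push one of its lobes round clockwise with a fingertip until the button springs out again, and finally press the round reset button next to it. Work with the fingertips only: do not grip or force the mushroom, leave the selector switch as it is set, and do not shift or lift the things standing around the station.

Things in the scene. Friction and masses are not known exactly. Their poses are not given: they have to be found in the camera images.
- station: Control station: grey box bolted to the bench, 92 (its x) by 210 (its y) by 62 mm high; origin at the centre of its underside, z up. On its flat top in a row along y, all at x 0: mushroom stop button (y -62 mm), round reset button (y +22 mm), selector switch (y +72 mm). A collar of 42 mm diameter stands 6 mm above the top round the stop button's stem.
- stop_button: Mushroom head of the stop button. Origin on its axis at its underside (77 mm above the bench when out, 71 mm latched in), z up. Domed hub of 21 mm radius, 23 mm high; three round lobes, each an upright cylinder of 10 mm radius, 18 mm high from the underside, centred 22 mm from the axis (reach 32 mm). One lobe lies along its x axis, the others 120 degrees to either side; only hub between them.
- stop_top (a point): Top centre of the mushroom head: the point to press down (100 mm above the bench when out).
- stop_lobe (a point): Outermost point of the lobe that lies along the head's x axis, at half its height; 32 mm from the axis.
- stop_press (a joint): How far the mushroom is pressed in, m: 0 out, 0.006 fully in. Pressing takes about 5 to 8 N; past about 4 mm it snaps fully in by itself and stays in. It comes out only by the twist, and then springs to 0.
- stop_twist (a joint): Twist of the mushroom head, rad, positive clockwise seen from above, 0 at rest, at most 0.8. When latched, the twist first lifts the head a little; at about 0.45 to 0.6 rad the head snaps out. Needs about 0.1 N m (3 to 5 N at a lobe); sprung back to 0 when let go.
- reset_top (a point): Centre of the top of the reset button, a round plain push button of 22 mm diameter in a steel bezel of 30 mm; its top lies 9 mm above the station's top when not pressed, the bezel 3 mm.
- reset (a joint): How far the reset button is pressed, m: 0 out, 0.004 fully in. Spring return, about 1.5 N to start and 4.2 N fully in.
- selector_tip (a point): Outer top end of the selector switch's bar (bar 29 by 9 mm, 23 mm above the station's top); it turns easily and must be left as it is set.
- oil_bottle: Bystander: loose amber bottle of immersion oil, 30 mm diameter, 72 mm high; origin at the centre of its underside, z up.
- slide_box: Bystander: loose slide box, 85 by 100 by 34 mm high; origin at the centre of its underside.
- tally: Bystander: loose steel hand tally counter, 46 mm diameter, 36 mm high with its plunger; origin at the centre of its underside.
- stain_jar: Bystander: loose closed glass staining jar with a white lid, 54 mm diameter, 85 mm high; origin at the centre of its underside, z up.

How it is judged:
By the outcome, as a careful person would: the job done as asked, in the order asked, and still so for the second after the job is handed in, with the robot touching nothing.
It also fails if it takes over 43 s, if anything falls off the work surface, if the arm or the gripper's body presses on something with over 40 N, if the wrist force passes 120 N, or if a joint passes its speed limit or range.

### The arm

A 6-joint arm with a two-finger parallel gripper is mounted at the origin on the work surface. World frame = base frame: x ahead of the robot, y to its left, z up, the work surface at z = 0. Lengths are in m, angles in rad, forces in N, time in s.
With the tool pointing down it reaches from about 0.275 to 0.825 m from the base axis. Payload 5.2 kg.
Tool frame: the origin (TCP) lies on the centre line of the jaws, within the pads' length; the fingertips stand 19 mm ahead of it and the grasp point (between the pads) is the TCP; z points along the fingers, y is the line along which they close (so a half turn about z gives the same grasp; the last joint's range is limited). The gripper opens to 93 mm and grips with 3 to 60 N. Pads are 15 mm wide; open, the fingers measure 128 mm over their backs; the gripper's body (75 mm by 188 mm) begins 65 mm behind the grasp point.
Start: joints at [-1.434, 0.259, 1.535, -0, 1.348, -0.203], TCP at [0.183, -0.519, 0.238] pointing down, gripper open.
Joint ranges: [-3.14, 3.14], [-0.91, 2.08], [0.19, 2.58], [-1.22, 4.36], [0.22, 2.71], [-3.12, 3.12]. Speed limits (rad/s): [2.57, 2.57, 3.14, 3.14, 3.14, 3.14].

### API

Orientations are given as a unit quaternion [w, x, y, z].
In Python, from bench import state, get_image, close_job, boxes_of, cut_out, place_of gives the robot as it stands.
- The arm moves only by the tool send_rows, never from a script. Its argument "increments" is a list of rows, each a list of 2 entries, a list of its own where there are three numbers: the shift along the tool's x, y, z in cm, then the turn about the tool's z in degrees. A call has 1 to 8 rows; each row shifts and turns the commanded pose from where the row before left it, along the tool's axes as they then stand; what a row does not reach is not made up. A row lasts 1/12 s, in which the tool goes at most 41.7 mm and 7.16 degrees, less where a joint would pass 70% of its speed; a pose out of reach is approached as far as the arm can. A call is refused whole if a number of a shift passes 4.17 or a number of a turn 7.16, either way. A call with a gripper value outside its range is refused whole. "jaw" is the closure in counts, from 0 (fully open) to 255 (shut), set as the call begins (left out, the last holds). The fingers move at their own pace and stop on an object; the grip force is fixed at half the most. Time passes only in rows, so rows that do not move let the fingers close. It gives the time, the measured TCP pose, the force, the opening and the grip force at its end, in the units of the state.
- state(): the state, without advancing time (a new reading comes with each control period).
- get_image(name): name is "scene" or "top" or "wrist"; returns a dict with "frame" (400x640x3 uint8, red, green, blue), "z_map" (400x640 float32, m along the optical axis (not along the pixel's ray), 0 where there is no reading), "vertical_fov" (degrees; the focal length in pixels is half the picture's height over the tangent of half this angle, whatever the lens; pixels are square), "cx", "cy" (the principal point, pixels), "k1" (the pictures are not rectified: a ray, as slopes to the right and down, at radius r is drawn at 1 + k1 r^2 times it, then the intrinsics apply), "extrinsics" (4x4, takes a point from world to camera coordinates). Camera axes: x right, y up, looking along -z (the intrinsics and any distortion apply to the point x, -y, -z); pixel columns grow to the right and rows downward; lengths in m; the calibration is good to about 2 mm. A picture is of the moment at which its call begins.
- close_job(): hands the job in; it is judged then, once.
Trained networks look in a picture, given as the dict that the camera call returned (one of the last four; its "shot" number tells which), for a name from the list of things; names that differ only in an ending like _2 or _b are one class to them, and where a whole thing is asked for, a point or a joint stands for the part that bears it (a point fixed in the world has none). Each returns a list of dicts, best first, with "score" (0 to 1); they miss things now and then, are a little off and sometimes report something else, mostly with a low value. They report only what shows in the picture. A call takes as long as a camera call.
- boxes_of(picture, query): "point" ([row, column] in pixels, amid what is visible of it).
- cut_out(picture, query): "pixels" (400x640 bool, what is visible of it) and "point" ([row, column] in pixels, amid what is visible of it).
- place_of(picture, query): "point" ([row, column] in pixels: a listed point, or the origin of a listed thing).
The state is a dict: "t": time; "joint_pos": joint angles; "qvel": joint speeds; "effort": joint torques, N m; "tcp_pos": TCP position; "tool_rot": TCP orientation; "force": force on the tool from outside, world axes, zero at the start; "wrist_torque": the same for the moment, N m; "width": opening from 0.0 (shut) to 1.0 (fully open); "grip_force": force on a finger pad.
Only numpy, scipy, OpenCV 4.12 (cv2) and the standard library are available. Lean on these libraries where they do the work, as an engineer would, in place of code of your own. Each camera call takes 0.05 s, during which the arm holds its last target. There are 200 camera calls.

## Working session

There is one attempt and no reset: what is moved stays moved. The work goes in short steps, Python scripts to look and compute and a tool call to move; the robot and the scene stay as the last step left them, time stands still between calls to the robot, and variables do not carry over. Pictures are saved under pics/ and viewed, at most 10 in all, crops included, and the job is handed in when it is done.

Besides the shell and the picture viewer there is one more tool, called after "Call:" as name(argument=value, ...) on one line, values as JSON. send_rows: Moves the arm, as the interface text tells. Its arguments: {"type":"object","properties":{"increments":{"type":"array","items":{"type":"array"}},"jaw":{"type":"number"}},"required":["increments"]}

```bash
mkdir -p pics
cat > h.py <<'E'
import numpy as np, cv2
from bench import *
def ray(p,rc):
    f=200/np.tan(np.radians(p["vertical_fov"])/2)
    d=np.array([(rc[1]-p["cx"])/f,(rc[0]-p["cy"])/f]);u=d.copy()
    for _ in range(20): u=d/(1+p["k1"]*(u@u))
    E=np.array(p["extrinsics"]);R=E[:3,:3];t=E[:3,3]
    return -R.T@t, R.T@np.array([u[0],-u[1],-1.0])
def at_z(p,rc,z):
    o,d=ray(p,rc); return o+d*(z-o[2])/d[2]
def deep(p,rc):
    o,d=ray(p,rc); r,c=map(int,np.round(rc)); w=p["z_map"][max(r-1,0):r+2,max(c-1,0):c+2]; w=w[w>0]
    return o+d*np.median(w) if len(w) else None
def save(p,n): cv2.imwrite("pics/"+n,p["frame"][:,:,::-1])
E
python3 - <<'E'
from h import *
np.set_printoptions(precision=4,suppress=True)
Z=dict(stop_top=.1,stop_lobe=.086,reset_top=.071,selector_tip=.085,station=0,oil_bottle=0,slide_box=0,tally=0,stain_jar=0)
ims=[]
for cam in("top","scene"):
    p=get_image(cam);save(p,cam+"0.png");ims.append(p)
    for q in Z:
        r=place_of(p,q)[:2]
        for a in r: print(cam,q,round(a["score"],2),np.round(a["point"]),at_z(p,a["point"],Z[q]),deep(p,a["point"]))
print(state())
cv2.imwrite("pics/a.png",np.vstack([cv2.resize(i["frame"][:,:,::-1],(480,300)) for i in ims]))
E
```

```text
top stop_top 0.98 [216. 349.] [0.5582 0.0093 0.1   ] [0.5581 0.0093 0.1003]
top stop_lobe 0.87 [201. 346.] [0.5929 0.0152 0.086 ] [0.5966 0.0137 0.0633]
top reset_top 0.62 [212. 308.] [0.5705 0.0957 0.071 ] [0.5704 0.0957 0.0716]
top selector_tip 0.58 [218. 280.] [0.5557 0.1557 0.085 ] [0.5583 0.1583 0.0622]
top station 0.82 [217. 317.] [0.5678 0.0789 0.    ] [0.5605 0.078  0.0619]
top oil_bottle 0.71 [277. 317.] [0.4291 0.0779 0.    ] [0.4322 0.077  0.0721]
top slide_box 0.97 [163. 352.] [ 0.699  -0.0064  0.    ] [ 0.6896 -0.0035  0.0347]
top tally 0.57 [235. 393.] [ 0.5254 -0.0998  0.    ] [ 0.5235 -0.0946  0.0273]
top stain_jar 0.82 [200. 245.] [0.6083 0.2506 0.    ] [0.5943 0.2326 0.0846]
scene stop_top 0.76 [184. 294.] [0.5617 0.0113 0.1   ] [0.5609 0.0109 0.0994]
scene stop_lobe 0.77 [196. 292.] [0.5853 0.0207 0.086 ] [0.5901 0.0235 0.0901]
scene stop_lobe 0.52 [254. 259.] [0.7719 0.0537 0.086 ] [0.7261 0.0209 0.0335]
scene reset_top 0.41 [207. 329.] [0.5667 0.1    0.071 ] [0.5659 0.0996 0.0703]
scene selector_tip 0.68 [205. 358.] [0.5475 0.1587 0.085 ] [0.4453 0.1211 0.0022]
s
[... 413 characters left out ...]
60.] [ 0.5084 -0.1168  0.    ] [ 0.5373 -0.0967  0.0253]
scene stain_jar 0.97 [260. 385.] [0.5922 0.2451 0.    ] [0.6257 0.2542 0.0328]
scene stain_jar 0.57 [206. 328.] [0.48   0.0568 0.    ] [0.5644 0.0958 0.0715]
{'t': 1.0, 'joint_pos': array([-1.4338,  0.2586,  1.535 , -0.    ,  1.348 , -0.2028]), 'qvel': array([ 0.0001, -0.0007,  0.0016,  0.0003, -0.0003, -0.0014]), 'effort': array([  0.0019, -43.7195, -28.4306,   0.0721,   0.031 ,   0.    ]), 'tcp_pos': array([ 0.1833, -0.5186,  0.2377]), 'tool_rot': array([ 0.    ,  0.9856,  0.1691, -0.    ]), 'force': array([ 0.886 , -0.4417,  0.3382]), 'wrist_torque': array([-0.045 ,  0.0116,  0.0077]), 'grip_force': 0.0, 'width': 0.9978314058342849}
```

View pics/top0.png

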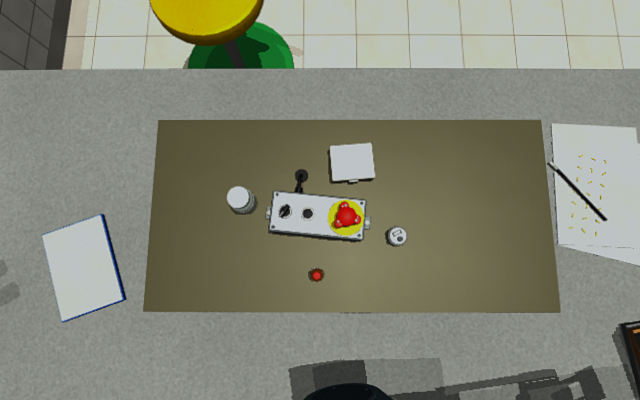

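View pics/scene0.png

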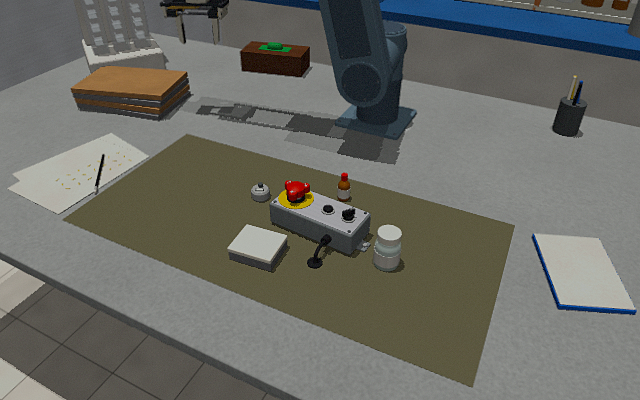

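The top view shows the station with the mushroom at (216,349), one lobe pointing up-image, the reset button at (212,308) and the selector at (212,285). The scene view agrees. I'll close the jaws and go above the mushroom.

Call:
send_rows(increments=[[[2.2, -1.55, 0], 0], [[2.2, -1.55, 0], 0], [[2.2, -1.55, 0], 0], [[2.2, -1.55, 0], 0], [[2.2, -1.55, 0], 0], [[2.2, -1.55, 0], 0], [[2.2, -1.55, 0], 0], [[2.2, -1.55, 0], 0]], jaw=255)

```text
t: 1.67
tcp_pos: [0.3085, -0.3419, 0.2378]
tool_rot: [0.0, 0.986, 0.169, 0.0]
force: [0.7, -0.5, 0.3]
width: 0.473
grip_force: 0.0
```

Call:
send_rows(increments=[[[2.2, -1.55, 0], 0], [[2.2, -1.55, 0], 0], [[2.2, -1.55, 0], 0], [[2.2, -1.55, 0], 0], [[2.2, -1.55, 0], 0], [[2.2, -1.55, 0], 0], [[2.2, -1.55, 0], 0], [[2.2, -1.55, 0], 0]])

```text
t: 2.33
tcp_pos: [0.4332, -0.1662, 0.2379]
tool_rot: [0.0, 0.986, 0.169, 0.0]
force: [1.2, -1.3, -0.2]
width: 0.003
grip_force: 0.0
```

Call:
send_rows(increments=[[[2.2, -1.55, 0], 0], [[2.2, -1.55, 0], 0], [[2.2, -1.55, 0], 0], [[2.2, -1.55, 0], 0], [[2.2, -1.55, 0], 0], [[2.2, -1.55, 0], 0], [[2.2, -1.55, 0], 0], [[0, 0, 0], 0]])

```text
t: 3.0
tcp_pos: [0.5436, -0.0103, 0.2376]
tool_rot: [-0.001, 0.985, 0.171, 0.001]
force: [-0.3, 0.5, 0.7]
width: 0.003
grip_force: 0.0
```

Run:
```python
from h import *
np.set_printoptions(precision=4,suppress=True)
s=state();print(s["t"],s["tcp_pos"],s["tool_rot"],s["joint_pos"],s["width"],s["force"])
p=get_image("wrist");save(p,"w1.png")
Z=dict(stop_top=.1,stop_lobe=.086,reset_top=.071,selector_tip=.085)
for q in Z:
    for a in place_of(p,q)[:2]: print(q,round(a["score"],2),np.round(a["point"]),at_z(p,a["point"],Z[q]),deep(p,a["point"]))
```

```text
3.0 [ 0.5436 -0.0103  0.2376] [-0.0008  0.9853  0.1706  0.0009] [-0.2256  0.2464  1.5515  0.0021  1.3427  1.0018] 0.0031131633056065153 [-0.3387  0.5029  0.6581]
stop_top 0.96 [170. 305.] [0.5596 0.0173 0.1   ] [0.5594 0.0173 0.099 ]
stop_lobe 0.7 [ 56. 131.] [0.6032 0.1973 0.086 ] [0.6012 0.2218 0.0457]
stop_lobe 0.57 [138. 312.] [0.5877 0.021  0.086 ] [0.5884 0.0209 0.093 ]
reset_top 0.67 [130. 231.] [0.5666 0.0983 0.071 ] [0.5665 0.0984 0.0706]
selector_tip 0.61 [120. 163.] [0.5566 0.158  0.085 ] [0.5517 0.1693 0.0612]
```

View pics/w1.png

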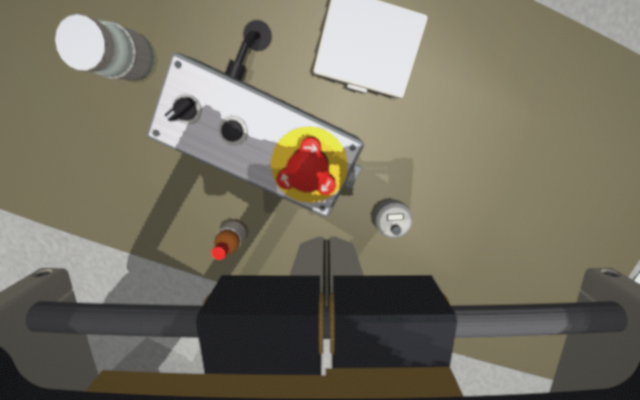

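The wrist view shows the mushroom at (170,305), with lobes at about (147,312), (180,285) and (183,327), and the reset button at (130,231). I'll fit the head outline to refine its position and angle.

```bash
cat > fit.py <<'E'
from h import *
from scipy.optimize import minimize
np.set_printoptions(precision=4,suppress=True)
def cloud(p,m): 
    return np.array([deep(p,rc) for rc in np.argwhere(m&(p["z_map"]>0))])
def headfit(P,x0):
    # points on the head's top surfaces: signed distance to union of discs; centred by coverage
    h=np.unique(np.round(P[:,:2]/.001),axis=0)*.001
    g=np.mgrid[-.045:.046:.001,-.045:.046:.001].reshape(2,-1).T+np.round(np.array(x0[:2]),3)
    occ=(np.min(np.linalg.norm(g[:,None]-h[None],axis=2),axis=1)<.0013).astype(float)
    def model(v):
        d=g-v[:2]; s=np.linalg.norm(d,axis=1)-.021
        for k in range(3):
            a=v[2]+k*2*np.pi/3; s=np.minimum(s,np.linalg.norm(d-.022*np.array([np.cos(a),np.sin(a)]),axis=1)-.010)
        return 1/(1+np.exp(np.clip(s/.001,-30,30)))
    best=min((minimize(lambda v:np.mean((model(v)-occ)**2),[x0[0],x0[1],a],method="Nelder-Mead",options=dict(initial_simplex=[[x0[0],x0[1],a],[x0[0]+.006,x0[1],a],[x0[0],x0[1]+.006,a],[x0[0],x0[1],a+.3]])) for a in np.radians([-20,10,40,70])),key=lambda r:r.fun)
    return best.x[:2],np.degrees(best.x[2]),best.fun
if __name__=="__main__":
    for cam in("wrist","top"):
        p=get_image(cam); m=cut_out(p,"stop_button")[0]["pixels"]; P=cloud(p,m); P=P[(P[:,2]>.083)&(P[:,2]<.106)]
        print(cam,m.sum(),len(P),P[:,2].max(),headfit(P,(.56,.012)))
        m=cut_out(p,"reset_top")[0]["pixels"]; P=cloud(p,m); P=P[P[:,2]>.068]; print(" reset",m.sum(),np.median(P,0),(P.min(0)+P.max(0))/2)
        m=cut_out(p,"station")[0]["pixels"]; P=cloud(p,m); P=P[abs(P[:,2]-.062)<.003]
        r=cv2.minAreaRect((P[:,:2]*1000).astype(np.float32)); print(" station",r)
E
python3 fit.py
```

```text
wrist 2171 2143 0.09991699757770584 (array([0.5588, 0.0151]), np.float64(11.824608810126678), np.float64(0.01053241793118682))
 reset 413 [0.5667 0.0985 0.0699] [0.5665 0.0989 0.0696]
 station ((564.1539916992188, 76.75863647460938), (206.77249145507812, 88.81781768798828), 84.45234680175781)Traceback (most recent call last):
  File "fit.py", line 20, in <module>
    p=get_image(cam); m=cut_out(p,"stop_button")[0]["pixels"]; P=cloud(p,m); P=P[(P[:,2]>.083)&(P[:,2]<.106)]
                        ~~~~~~~~~~~~~~~~~~~~~~~~^^^
IndexError: list index out of range
```

Call:
send_rows(increments=[[[1.1, -0.95, 1.5], 0], [[1.13, -0.96, 1.5], 0], [[0, 0, 2.2], -5.6], [[0, 0, 2.2], -5.6], [[0, 0, 2.0], -5.6], [[0, 0, 1.5], -5.6], [[0, 0, 0], 0]])

```text
t: 4.13
tcp_pos: [0.5539, 0.0118, 0.1254]
tool_rot: [-0.002, 0.933, 0.359, -0.003]
force: [-0.6, 0.5, 0.2]
width: 0.006
grip_force: 0.0
```

Call:
send_rows(increments=[[[0, 0, 0.2], 0], [[0, 0, 0.2], 0], [[0, 0, 0.2], 0], [[0, 0, 0.2], 0]])

```text
t: 4.47
tcp_pos: [0.557, 0.0115, 0.1217]
tool_rot: [0.001, 0.934, 0.357, 0.001]
force: [-0.6, -0.1, 0.2]
width: 0.005
grip_force: 0.0
```

Call:
send_rows(increments=[[[0.3, -0.15, 0], 0], [[0, 0, 0], 0]])

```text
t: 4.63
tcp_pos: [0.5578, 0.0151, 0.1211]
tool_rot: [0.0, 0.934, 0.357, 0.0]
force: [1.3, 0.5, 0.1]
width: 0.006
grip_force: 0.0
```

Call:
send_rows(increments=[[[0, 0, 0.2], 0], [[0, 0, 0.2], 0], [[0, 0, 0], 0]])

```text
t: 4.88
tcp_pos: [0.558, 0.0149, 0.1169]
tool_rot: [0.0, 0.934, 0.357, 0.001]
force: [1.1, 0.4, 3.3]
width: 0.005
grip_force: 1.2
```

Call:
send_rows(increments=[[[0, 0, 0.15], 0], [[0, 0, 0.15], 0], [[0, 0, 0.15], 0], [[0, 0, 0], 0]])

```text
t: 5.22
tcp_pos: [0.5577, 0.0147, 0.1132]
tool_rot: [0.0, 0.934, 0.357, 0.0]
force: [-2.3, 0.7, 10.6]
width: 0.007
grip_force: 4.9
```

Call:
send_rows(increments=[[[0, 0, 0.1], 0], [[0, 0, 0.05], 0], [[0, 0, 0], 0]])

```text
t: 5.47
tcp_pos: [0.5578, 0.0147, 0.1131]
tool_rot: [0.001, 0.934, 0.357, 0.001]
force: [-5.3, 0.5, 19.8]
width: 0.006
grip_force: 9.6
```

Call:
send_rows(increments=[[[0, 0, -0.8], 0], [[0, 0, -2.2], 0], [[-1.3, -2.05, 0], 0], [[-1.3, -2.05, 0], 0], [[0, 0, 0], 0], [[0, 0, 0], 0]])

```text
t: 5.97
tcp_pos: [0.5097, 0.0282, 0.1405]
tool_rot: [-0.0, 0.934, 0.357, -0.0]
force: [-0.5, 0.0, 1.0]
width: 0.009
grip_force: 0.0
```

Run:
```python
from fit import *
s=state();print(s["t"],s["tcp_pos"],s["tool_rot"],s["force"])
for cam in("wrist","scene"):
    p=get_image(cam); save(p,cam+"2.png"); r=cut_out(p,"stop_button")
    if r:
        P=cloud(p,r[0]["pixels"]); print(cam,len(P),np.percentile(P[:,2],[50,90,95,99]))
        P=P[(P[:,2]>.078)&(P[:,2]<.106)]; print(headfit(P,(.5588,.0151)))
```

```text
5.9667 [0.5097 0.0282 0.1405] [-0.0001  0.9339  0.3575 -0.0004] [-0.4721  0.0234  0.9544]
wrist 4483 [0.0893 0.0926 0.0929 0.0932]
(array([0.5585, 0.016 ]), np.float64(11.01096295649366), np.float64(0.011505496351793005))
scene 366 [0.0891 0.0938 0.0943 0.0946]
(array([0.5614, 0.0154]), np.float64(131.76331033602148), np.float64(0.09072691184314254))
```

View pics/wrist2.png

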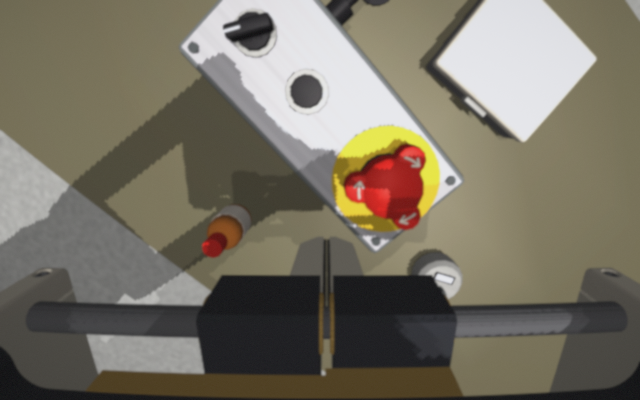

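The head's top is now at 93 mm, so it's latched, and nothing is touching it. The wrist view shows the lobe I'll push at (187,357). I'll lower the fingertip beside it.

Call:
send_rows(increments=[[[0, 0.1, 1.5], 0], [[0, 0, 1.5], 0], [[0, 0, 1.3], 0], [[0, 0, 0], 0], [[0, 0, 0], 0]])

```text
t: 6.58
tcp_pos: [0.5114, 0.027, 0.097]
tool_rot: [-0.0, 0.934, 0.357, -0.001]
force: [0.2, 0.3, -1.1]
width: 0.0
grip_force: 0.0
```

Call:
send_rows(increments=[[[0.3, 0, 0], 0], [[0.3, 0, 0], 0], [[0.3, 0, 0], 0], [[0.2, 0, 0], 0], [[0, 0, 0], 0]])

```text
t: 7.0
tcp_pos: [0.5201, 0.0348, 0.0981]
tool_rot: [0.0, 0.934, 0.358, 0.0]
force: [-1.1, -1.2, -0.7]
width: 0.007
grip_force: 0.4
```

Call:
send_rows(increments=[[[0.2, 0, 0], 0], [[0.2, 0, 0], 0], [[0.2, 0, 0], 0], [[0, 0, 0], 0]])

```text
t: 7.33
tcp_pos: [0.5237, 0.039, 0.0976]
tool_rot: [-0.0, 0.934, 0.357, -0.0]
force: [-4.2, 0.4, 3.3]
width: 0.003
grip_force: 1.9
```

Call:
send_rows(increments=[[[0.2, 0, 0], 0], [[0.2, 0, 0], 0], [[0.15, 0, 0], 0], [[0, 0, 0], 0]])

```text
t: 7.67
tcp_pos: [0.5283, 0.0428, 0.0977]
tool_rot: [-0.0, 0.934, 0.357, 0.0]
force: [-2.1, 2.5, 4.0]
width: 0.009
grip_force: 2.2
```

Call:
send_rows(increments=[[[0.15, 0, 0], 0], [[0.15, 0, 0], 0], [[0, 0, 0], 0]])

```text
t: 7.92
tcp_pos: [0.5309, 0.0444, 0.0977]
tool_rot: [0.0, 0.934, 0.357, 0.0]
force: [-2.3, 1.0, 0.7]
width: 0.004
grip_force: 1.3
```

Run:
```python
from fit import *
s=state();d=s["tcp_pos"][:2]-[.5587,.0155];print(s["t"],d@[-.667,.745],d@[.745,.667],s["force"])
p=get_image("wrist"); save(p,"wrist3.png"); r=cut_out(p,"stop_button")
P=cloud(p,r[0]["pixels"]); print(len(P),np.percentile(P[:,2],[50,90,95,99]))
P=P[(P[:,2]>.078)&(P[:,2]<.106)]; print(headfit(P,(.5588,.0151)))
```

```text
7.9167 0.040070692642780514 -0.0014214898914816677 [-2.2959  0.9699  0.6509]
5469 [0.0948 0.0988 0.099  0.0994]
(array([0.5598, 0.0171]), np.float64(-24.562038613133282), np.float64(0.06783398719006797))
```

The head's top is back at 99 mm, so it sprang out after about 36° of twist. I'll back off and go to the reset button.

Call:
send_rows(increments=[[[-0.8, 0, 0], 0], [[-0.8, 0, 0], 0], [[-0.9, 0, 0], 0], [[0, 0, -2.0], 0], [[0, 0, -2.2], 0], [[0, 0, 0], 0]])

```text
t: 8.52
tcp_pos: [0.5138, 0.0262, 0.1434]
tool_rot: [0.002, 0.934, 0.357, 0.003]
force: [0.7, -0.1, -0.2]
width: 0.003
grip_force: 0.0
```

Call:
send_rows(increments=[[[2.2, -0.4, 0], 0], [[2.2, -0.4, 0], 0], [[2.2, -0.4, 0], 0], [[2.2, -0.4, 0], 0], [[0, 0, 0], 0], [[0, 0, 0], 0]])

```text
t: 9.02
tcp_pos: [0.5665, 0.0982, 0.139]
tool_rot: [0.0, 0.934, 0.358, -0.0]
force: [-0.4, 0.2, -0.4]
width: 0.006
grip_force: 0.0
```

Run:
```python
from fit import *
s=state();d=np.array([.5666,.0986])-s["tcp_pos"][:2];print(s["t"],s["tcp_pos"],"tool dx,dy",d@[.745,.667],d@[.667,-.745],s["force"])
p=get_image("top"); save(p,"top4.png"); cv2.imwrite("pics/top4c.png",cv2.resize(p["frame"][140:300,220:420,::-1],(800,640))[:600])
p=get_image("scene"); r=cut_out(p,"stop_button")
if r: print(np.percentile(cloud(p,r[0]["pixels"])[:,2],[50,90,99]))
```

```text
9.0167 [0.5665 0.0982 0.139 ] tool dx,dy 0.0003430634898584101 -0.0002657482873320764 [-0.3829  0.1891 -0.3702]
[0.0953 0.0997 0.101 ]
```

Stop head is out (about 100 mm). Pressing reset: 139 → 91 mm, then gently down to 86.

Call:
send_rows(increments=[[[0, 0, 1.5], 0], [[0, 0, 1.5], 0], [[0, 0, 1.4], 0], [[0, 0, 0.2], 0], [[0, 0, 0], 0]])

```text
t: 9.58
tcp_pos: [0.5655, 0.0974, 0.0929]
tool_rot: [-0.0, 0.934, 0.357, -0.001]
force: [-0.7, -0.1, 0.2]
width: 0.003
grip_force: 0.0
```

Call:
send_rows(increments=[[[0, 0, 0.2], 0], [[0, 0, 0.2], 0], [[0, 0, 0.2], 0], [[0, 0, 0], 0]])

```text
t: 9.92
tcp_pos: [0.5673, 0.0979, 0.0883]
tool_rot: [0.001, 0.934, 0.357, 0.001]
force: [0.8, -1.4, 3.0]
width: 0.004
grip_force: 1.3
```

Call:
send_rows(increments=[[[0, 0, 0.15], 0], [[0, 0, 0.15], 0], [[0, 0, 0.1], 0], [[0, 0, 0], 0]])

```text
t: 10.25
tcp_pos: [0.5674, 0.098, 0.0861]
tool_rot: [0.001, 0.934, 0.357, 0.001]
force: [-3.5, -2.4, 16.6]
width: 0.007
grip_force: 8.2
```

Bottomed out (16.6 N, against 4.2 N for fully in). I'll retract now.

Call:
send_rows(increments=[[[0, 0, -0.6], 0], [[0, 0, -2.0], 0], [[0, 0, -3.0], 0], [[0, 0, -3.0], 0], [[-3, 0, -1], 0], [[-3, 0, 0], 0], [[0, 0, 0], 0], [[0, 0, 0], 0]])

```text
t: 10.92
tcp_pos: [0.5211, 0.0579, 0.1798]
tool_rot: [-0.0, 0.934, 0.357, 0.0]
force: [-0.4, 0.8, -0.4]
width: 0.008
grip_force: 0.0
```

Run:
```python
from fit import *
s=state();print(s["t"],s["tcp_pos"],s["force"])
p=get_image("wrist"); save(p,"wrist5.png"); r=cut_out(p,"stop_button")
if r:
    P=cloud(p,r[0]["pixels"]); print(np.percentile(P[:,2],[50,90,99])); print(headfit(P[P[:,2]>.083],(.5588,.0151)))
```

```text
10.9167 [0.5211 0.0579 0.1798] [-0.4156  0.7841 -0.4003]
[0.095  0.0986 0.0992]
(array([0.5584, 0.016 ]), np.float64(11.214599983520241), np.float64(0.011661055614752178))
```

View pics/wrist5.png

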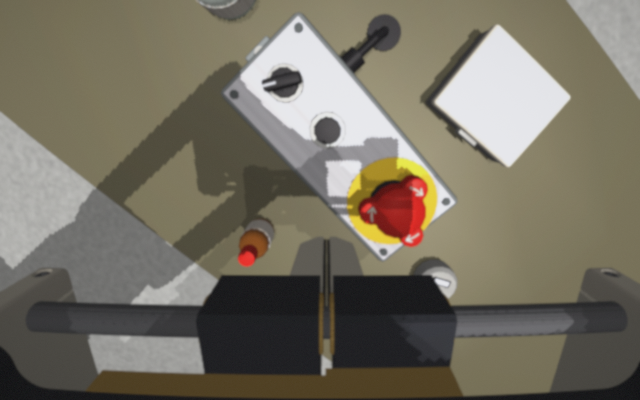

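The mushroom at (207,397) is out and back at rest. The selector at (82,285) is set as before, and the bystanders haven't moved. I'm handing in.

```bash
python3 -c "
from bench import *
print(close_job())"
```

```text
the job is handed in; nothing more can be done
None
```

The stop-button check is done and handed in at about 11 s: I pressed the mushroom until it latched and stayed in by itself, twisted it out clockwise by one lobe, then pressed reset fully; the selector and the things around the station look undisturbed in the last picture.

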